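# Clip the glass reading plate into the viewer

### The arm

A 6-joint arm with a two-finger parallel gripper is mounted at the origin on the work surface. World frame = base frame: x ahead of the robot, y to its left, z up, the work surface at z = 0. Lengths are in m, angles in rad, forces in N, time in s.
With the tool pointing down it reaches from about 0.35 to 0.775 m from the base axis. Payload 7.3 kg.
Tool frame: the origin (TCP) lies at the very end of the fingers, on their centre line; the grasp point (between the pads) lies 19 mm behind it (env.grasp_offset is the distance from the TCP to the grasp point, in m); z points along the fingers, y is the direction in which the jaws open and shut (so a half turn about z gives the same grasp; the last joint's range is limited). The gripper opens to 92 mm and grips with 3 to 60 N. Pads are 19 mm wide; open, the fingers measure 130 mm over their backs; the gripper's body (75 mm by 190 mm) begins 47 mm behind the grasp point.
Start: joints at [-1.479, 0.342, 1.524, -0, 1.275, -0.146], TCP at [0.124, -0.51, 0.227] pointing down, gripper open.
Joint ranges: [-2.53, 2.53], [-0.77, 2.02], [0.04, 2.7], [-1, 4.14], [0.28, 2.66], [-3.11, 3.11]. Speed limits (rad/s): [2.57, 2.57, 3.14, 3.14, 3.14, 3.14].

### API

Orientations are given as a unit quaternion [x, y, z, w].
In Python, from workcell import env gives the robot as it stands.
- The arm moves only by the shell command python3 -m creep 'ROWS'. ROWS is text: rows parted by semicolons, each of 7 numbers parted by spaces: the turn, a rotation vector about the tool's x, y, z in rad, then the shift along the tool's x, y, z in cm, then the gripper command: -1 is fully open, 1 is shut, values between are in proportion. In form: wx wy wz dx dy dz gripper; .... A call has 1 to 12 rows; each row is the pose to reach, as a shift and turn from the pose measured when the call began, along the tool's axes at that moment; what a row does not reach only later rows make up. A row lasts 1/8 s, in which the tool goes at most 62.5 mm and 10.7 degrees, less where a joint would pass 70% of its speed; a pose out of reach is approached as far as the arm can. A call with a gripper value outside its range is refused whole. The fingers move at their own pace and stop on an object; the grip force is fixed at half the most. Time passes only in rows, so rows that repeat a pose let the fingers close. It gives the time, the measured TCP pose, the force and the opening at its end, in the units of the state.
- env.sense(): the state, without advancing time (a new reading comes with each control period).
- env.grab_frame(name): name is "scene" or "top" or "wrist"; returns a dict with "color" (480x640x3 uint8, blue, green, red), "K" (3x3 intrinsics, pixels), "position" and "orientation" of the camera in the world; the wrist camera has in their place "tool_from_camera" (4x4, takes a point from camera to tool coordinates, whose origin is the TCP and whose axes are the flange's). Camera axes: x right, y down, z forward; pixel columns grow to the right and rows downward; lengths in m; the calibration is good to about 2 mm. The wrist camera is an equidistant fisheye: a pixel r from the principal point sees the ray r / f radians off the axis. A picture is of the moment at which its call begins: read the wrist's pose just before it. There is no depth.
- env.hand_in(): hands the job in, once; it reports no verdict.
The state is a dict: "clock": time; "joint_pos": joint angles; "qd": joint speeds; "joint_efforts": joint torques, N m; "tcp_pos": TCP position; "eef_rot": TCP orientation; "wrist_force": force on the tool from outside, world axes, zero at the start; "ft_torque": the same for the moment, N m; "grip_width": finger opening in m.
Only numpy, scipy, OpenCV 4.12 (cv2) and the standard library are available. Lean on these libraries where they do the work, as an engineer would, in place of code of your own. Each camera call takes 0.05 s, during which the arm holds its last target. There are 200 camera calls.

### The job

Pick up the glass reading plate by its white grip, gently lay it flat on the open front end of the viewer's stage with its sloped end towards the clips, and slide it along the stage under the two sprung clips, gently on against the sprung end stop, just until both clips have ridden over the raised rib and snapped down behind it. Then let go of the plate and leave it clipped in. Do not lift or press the clips or the viewer with the gripper, do not ram the end stop, and leave the other things on the bench where they are.

Things in the scene. Friction and masses are not known exactly. Their poses are not given: they have to be found in the camera images.
- plate_grip (a point): Centre of the upright white grip block on the clear glass reading plate (loose, 70 to 140 g, starts flat on the bench). Grip: 30 mm along x, 14 across y, 32 tall. Plate: 120 x 56 x 5 mm. x runs along the plate from grip to sloped front end, z up. From this point the underside is 21 mm below, the top face 16 below, the plate's middle 43 ahead, front edge 103 ahead, rear edge 17 behind.
- plate_rib (a point): Top rear edge, mid-width, of the glass rib across the plate, which stands 5 mm above the plate's top face (10 mm above its underside) and 61 mm ahead of the grip's centre. Its rear face is upright; ahead of it come a flat top 16 mm long and a slope running down to the front end. Axes as the plate's.
- stage: The viewer: fixed low white light box with a flat grey top (the stage) 45 mm above this origin, which is at bench level on the centre line. x is the way the plate slides in, y across, z up. The top spans x = -155 to +110 mm, y = -70 to +70. Clips, rails and end stop stand at x over -22 mm; nothing is over 25 mm above the stage.
- stage_open (a point): Point on the stage's top face in the middle of its open front part (90 mm before the stage's origin along x), where the plate's middle can be laid; the plate's front edge is then at x = -30 mm, clear of rails and clips. Axes as the stage's.
- stage_gate (a point): Point on the stage's top face, centre line, above the stage's origin. Two rails 5 mm high guide the plate's edges from x = -22 to +58 mm (60 mm between them, flared to about 66 mm at the open end). Distances along x in these notes are from this point. Axes as the stage's.
- clip_left (a joint): Sprung steel clip, toe 18 mm to the +y side of the centre line; rad. 0: toe down, 4 mm over the bare stage; grows as the toe lifts: about 0.02 on the plate's top face, 0.10 on the rib, 0.02 again once snapped down behind it. The toe hangs 60 mm before its pivot with an upturned lip, presses 2.5 to 4 N. Riding up both clips takes about 5 to 15 N of push.
- clip_right (a joint): The same clip on the -y side. Clips and end stop sit on an aluminium carriage clamped anywhere within 13 mm either way of its middle place along the stage; this offset is not measured: feel or see it. In the middle place the clips' lips begin at x = -4 mm, the end stop is met by the plate's front edge at x = +52 and the clips snap with that edge at x = +54 to +56.
- end_stop (a joint): Sprung rubber-faced stop on the carriage, centre line; m pressed in along x, 0 when free. Pushes back 3 N at touch plus 1.5 N per mm. Clips snap at about 2 to 4 mm; over 6.5 mm is ramming; it stays 2 to 3 mm in when the clips hold the plate. Whole push with friction: steady 5 to 13 N along the rib, dips as the clips snap, then climbs past it.
- microtube_a_mid (a point): Small capped clear plastic tube lying on the bench, about 45 x 15 x 15 mm; its middle. Bystander.
- microtube_b_mid (a point): Another such tube. Bystander.
- marker_mid (a point): White marker with black cap lying on the bench, 140 x 15 mm; its middle. Bystander.
- beaker: Open clear plastic beaker, 60 mm across, 70 mm tall; origin under its centre. Bystander.
- reagent: Small amber bottle, 44 mm across, 75 mm tall; origin under its centre. Bystander.
- slide_box: Grey plastic box, 85 x 40 x 32 mm; origin under its centre. Bystander.
- tip_box: Blue box with clear lid, 90 x 120 x 68 mm; origin under its centre. Bystander.
Things that resemble listed ones, but are neither listed nor needed, are in the scene too. What is shaped like the part that bears plate_grip but blue or purple is not meant.

How it is judged:
On the way:
1. the plate, lying flat on the stage, has lifted both clips onto its rib (value of joint each of clip_left, clip_right above 0.07 rad and z of plate_grip in the frame of stage between 0.06 and 0.072 m and angle between plate_grip's own z axis and vertical below 0.12 rad and angle between the x axis of plate_grip and the x axis of stage, either way round below 0.12 rad and y of plate_grip in the frame of stage between -0.006 and 0.006 m), for 0.05 s.
At the end, for the whole second after the job is handed in: The plate lies flat on the stage (tilt and yaw to the stage under 0.12 rad, within 6 mm of the centre line), both clips are down (under 0.045 rad) behind its rib, so that they hold it against the end stop, which stays pressed in by 1.2 to 6 mm; the plate is released and at rest (z of plate_grip in the frame of stage between 0.06 and 0.072 m and angle between plate_grip's own z axis and vertical below 0.12 rad and angle between the x axis of plate_grip and the x axis of stage, either way round below 0.12 rad and y of plate_grip in the frame of stage between -0.006 and 0.006 m and value of joint each of clip_left, clip_right below 0.045 rad and value of joint end_stop between 0.0012 and 0.006 m and linear speed of plate below 0.01 m/s); the robot touches nothing.
It fails at once if the end stop is rammed (pressed in more than 6.5 mm) (value of joint end_stop above 0.0065 m).
It fails at once if a clip is prised up far beyond the height of the rib (over 0.2 rad) (value of joint any of clip_left, clip_right above 0.2 rad).
It fails at once if the gripper lifts or presses on a clip or the viewer (more than 3 N) (contact force between the fingers and stage above 3 N).
It fails at once if the glass plate is slammed or pressed hard onto the viewer (more than 80 N) (contact force between plate and stage above 80 N).
It fails at once if a bystander is moved by more than 30 mm (distance of any of microtube_a_mid, microtube_b_mid, marker_mid, beaker, reagent, slide_box, tip_box from where it was at the start of the episode above 0.03 m).
It also fails if it takes over 53 s, if anything falls off the work surface, if the arm or the gripper's body presses on something with over 40 N, if the wrist force passes 120 N, or if a joint passes its speed limit or range.

## Working session

There is one attempt and no reset: what is moved stays moved. The work goes in short steps, Python scripts to look and compute and a shell command to move; the robot and the scene stay as the last step left them, time stands still between calls to the robot, and variables do not carry over. Pictures are saved under pics/ and viewed, about 8 in all and at most 12, crops included, and the job is handed in when it is done.

```bash
ls; mkdir -p pics
python3 - <<'E'
from workcell import env
import cv2,pickle
for n in("scene","top"):
    f=env.grab_frame(n); cv2.imwrite(f"pics/{n}0.png",f["color"]); pickle.dump(f,open(f"pics/{n}0.pkl","wb"))
    print(n,f["K"],f["position"],f["orientation"])
s=env.sense();print({k:s[k] for k in("clock","tcp_pos","eef_rot","wrist_force","grip_width")},env.grasp_offset)
E
```

```text
pics
scene [[509.66265409   0.         326.44626857]
 [  0.         509.66265409 239.71388301]
 [  0.           0.           1.        ]] [ 0.93473469 -0.54491025  1.12195773] [ 0.88751945  0.36463669 -0.10034009 -0.26321318]
top [[517.44621986   0.         316.64243915]
 [  0.         517.44621986 245.29888293]
 [  0.           0.           1.        ]] [ 0.33473831 -0.05677089  1.43717384] [-0.70253489  0.71014222 -0.03880909  0.02523103]
{'clock': 0.1, 'tcp_pos': array([ 0.12363712, -0.50986243,  0.22612332]), 'eef_rot': array([ 9.92941242e-01,  1.18605383e-01, -7.09977414e-06, -6.73061155e-04]), 'wrist_force': array([ 0.84250082, -0.85600744, -0.31012274]), 'grip_width': 0.09165820019320721} 0.0188
```

View pics/top0.png

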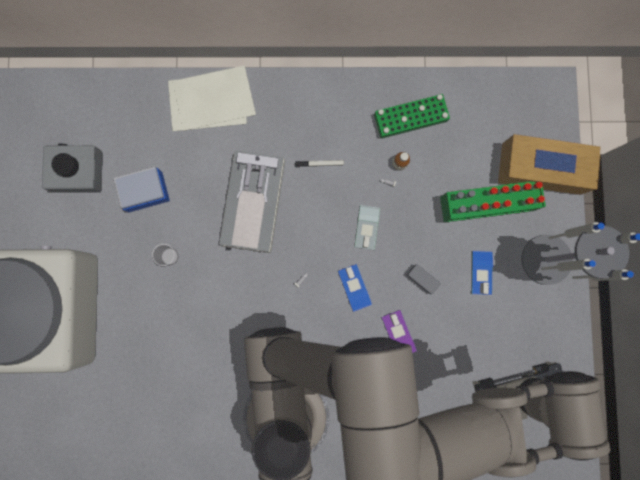

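View pics/scene0.png

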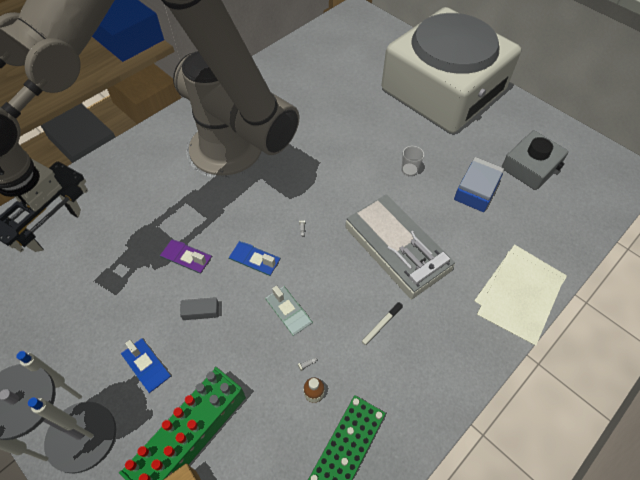

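Top view: clear plate at (368,227), with its grip near (366,240). The viewer is at (252,202), open end at the bottom, clips and stop at the top near (257,160). The scene view shows the same layout with the grip at (280,293). Next I'll enlarge both.

```bash
cat > h.py <<'E'
import numpy as np,cv2,pickle
from scipy.spatial.transform import Rotation as R
def ray(f,uv):
    K=f["K"];d=np.array([(uv[0]-K[0,2])/K[0,0],(uv[1]-K[1,2])/K[1,1],1.])
    return np.array(f["position"]),R.from_quat(f["orientation"]).as_matrix()@d
def onz(f,uv,z):
    p,d=ray(f,uv);return p+d*(z-p[2])/d[2]
def tri(obs):
    A=np.zeros((3,3));b=np.zeros(3)
    for f,uv in obs:
        p,d=ray(f,uv);d=d/np.linalg.norm(d);M=np.eye(3)-np.outer(d,d);A+=M;b+=M@p
    return np.linalg.solve(A,b)
E
python3 - <<'E'
import cv2,pickle,numpy as np
from h import *
t=cv2.imread("pics/top0.png");s=cv2.imread("pics/scene0.png")
def c(im,x,y,w,h,k): return cv2.resize(im[y:y+h,x:x+w],None,fx=k,fy=k,interpolation=cv2.INTER_CUBIC)
a=c(t,210,145,80,115,5);b=c(t,345,200,50,55,5)
o=np.zeros((600,800,3),np.uint8)
o[:575,:400]=a;o[:275,400:650]=b
d=c(s,255,280,65,60,5);o[280:580,400:725]=d
cv2.imwrite("pics/c1.png",o)
f=pickle.load(open("pics/top0.pkl","rb"))
for uv in((366,240),(248,225),(257,160)):print(onz(f,uv,0.02))
E
```

```text
[ 0.47667571 -0.2210846   0.02      ]
[0.52134768 0.10361697 0.02      ]
[0.70363578 0.07866679 0.02      ]
```

View pics/c1.png

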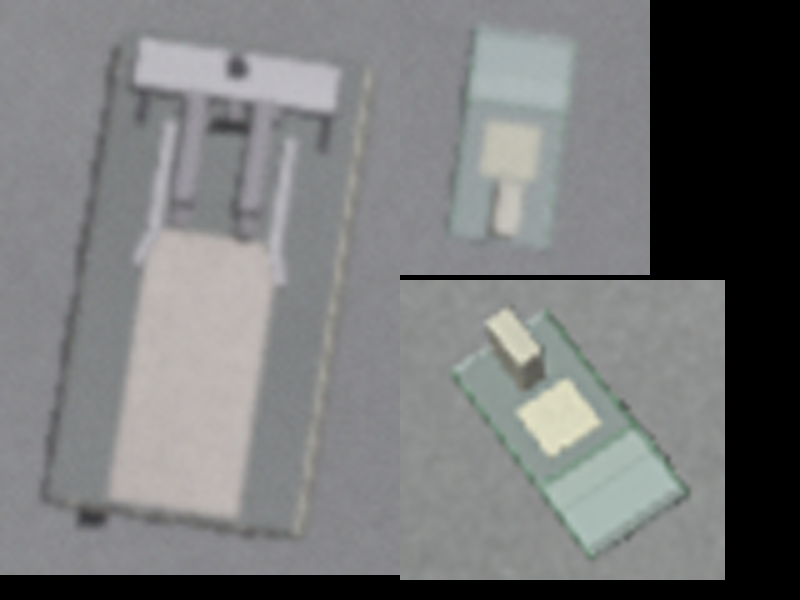

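The crop shows the plate's sloped front end pointing up in the top view, with the grip at the lower end. Stage rails, clips and the pale open area are visible, with clip lips at about crop y=215–235. I'll compute the poses.

Run:
```python
from h import *
from workcell import env
t=pickle.load(open("pics/top0.pkl","rb"));s=pickle.load(open("pics/scene0.pkl","rb"))
T=lambda x,y:(210+x/5-.4,145+y/5-.4); P=lambda x,y:(345+(x-400)/5-.4,200+y/5-.4); S=lambda x,y:(255+(x-400)/5-.4,280+(y-280)/5-.4)
print("grip top",onz(t,P(509,209),.037),onz(s,S(514,337),.037),tri([(t,P(509,209)),(s,S(514,337))]))
c=np.array([onz(t,P(*q),.003) for q in((450,237),(550,247),(475,25),(577,37))])
r=c[:2].mean(0);f=c[2:].mean(0);d=f-r;print("plate top",r,f,np.linalg.norm(d),np.degrees(np.arctan2(d[1],d[0])))
c=np.array([onz(s,S(*q),.003) for q in((453,373),(547,310),(592,557),(689,490))])
r2=c[:2].mean(0);f2=c[2:].mean(0);d=f2-r2;print("plate scene",r2,f2,np.linalg.norm(d),np.degrees(np.arctan2(d[1],d[0])))
# stage
for n,q,z in(("FL",(45,497),.045),("FR",(300,535),.045),("RL",(115,45),.045),("RR",(365,65),.045),("paleFL",(108,490),.045),("paleFR",(240,515),.045),("paleRL",(150,232),.045),("paleRR",(272,245),.045),("railLf",(138,260),.05),("railRf",(281,283),.05),("railLr",(170,122),.05),("railRr",(292,140),.05),("lipL",(183,218),.052),("lipR",(246,236),.052)):
    print(n,onz(t,T(*q),z)[:2].round(4))
st=env.sense();print(R.from_quat(st["eef_rot"]).as_matrix().round(3))
f=env.grab_frame("wrist");print(f["K"],f["tool_from_camera"])
```

```text
grip top [ 0.47112961 -0.22012766  0.037     ] [ 0.4763837  -0.22227756  0.037     ] [ 0.47241992 -0.22045798  0.02881408]
plate top [ 0.45600952 -0.21869706  0.003     ] [ 0.57479578 -0.2357104   0.003     ] 0.11999844867886729 -8.150839019459417
plate scene [ 0.45901078 -0.21843669  0.003     ] [ 0.5760689  -0.23632503  0.003     ] 0.11841703428059393 -8.688485991049502
FL [0.4672 0.1798]
FR [0.4453 0.0427]
RL [0.7154 0.1429]
RR [0.7034 0.0062]
paleFL [0.4707 0.1459]
paleFR [0.4564 0.075 ]
paleRL [0.6115 0.1236]
paleRR [0.6038 0.0574]
railLf [0.5952 0.1294]
railRf [0.5819 0.0522]
railLr [0.6711 0.1122]
railRr [0.6607 0.046 ]
lipL [0.6176 0.1049]
lipR [0.6075 0.0708]
[[ 0.972  0.236 -0.   ]
 [ 0.236 -0.972  0.001]
 [ 0.    -0.001 -1.   ]]
[[371.64829954   0.         313.0041079 ]
 [  0.         371.64829954 238.95666075]
 [  0.           0.           1.        ]] [[-7.27509370e-04 -9.69605029e-01 -2.44674391e-01  6.56372989e-02]
 [ 9.99999733e-01 -6.87780381e-04 -2.47814485e-04  1.22301551e-04]
 [ 7.19999248e-05 -2.44674506e-01  9.69605271e-01 -1.56969916e-01]
 [ 0.00000000e+00  0.00000000e+00  0.00000000e+00  1.00000000e+00]]
```

Plate and stage both have a yaw of about -8.4°. The grip is at about (0.474, -0.221) and the stage origin at about (0.609, 0.088). I'll move over the plate and look with the wrist camera.

```bash
python3 -m creep '0 0 0.06 4 -2 0 -1; 0 0 0.12 9 -4.4 0 -1; 0 0 0.2 14.5 -7 0.5 -1; 0 0 0.28 20 -9.7 1 -1; 0 0 0.34 25.5 -12.4 1.5 -1; 0 0 0.384 31 -15 2 -1; 0 0 0.384 36 -17.5 3 -1; 0 0 0.384 39.5 -19.2 4 -1; 0 0 0.384 40.8 -19.8 5 -1; 0 0 0.384 40.8 -19.8 5 -1'
cat >> h.py <<'E'
def wray(W,st,uv):
    K=W["K"];x=(uv[0]-K[0,2])/K[0,0];y=(uv[1]-K[1,2])/K[1,1];r=np.hypot(x,y)+1e-12
    d=np.array([np.sin(r)*x/r,np.sin(r)*y/r,np.cos(r)]);M=np.array(W["tool_from_camera"]);Rt=R.from_quat(st["eef_rot"]).as_matrix()
    return np.array(st["tcp_pos"])+Rt@M[:3,3],Rt@(M[:3,:3]@d)
def wz(W,st,uv,z):
    p,d=wray(W,st,uv);return p+d*(z-p[2])/d[2]
def wproj(W,st,X):
    M=np.array(W["tool_from_camera"]);Rt=R.from_quat(st["eef_rot"]).as_matrix()
    c=M[:3,:3].T@(Rt.T@(np.array(X)-np.array(st["tcp_pos"]))-M[:3,3]);t=np.arctan2(np.hypot(c[0],c[1]),c[2]);a=np.arctan2(c[1],c[0])
    K=W["K"];return K[0,2]+K[0,0]*t*np.cos(a),K[1,2]+K[1,1]*t*np.sin(a)
def shot(env,name):
    st=env.sense();W=env.grab_frame("wrist");pickle.dump((W,st),open(f"pics/{name}.pkl","wb"));cv2.imwrite(f"pics/{name}.png",W["color"]);return W,st
E
python3 - <<'E'
from h import *
from workcell import env
W,st=shot(env,"w1");print(st["clock"],st["tcp_pos"],wproj(W,st,(.474,-.221,.037)))
E
```

```text
clock: 1.4
tcp_pos: [0.4731, -0.2209, 0.1755]
eef_rot: [0.997, -0.072, -0.001, -0.001]
wrist_force: [0.2, -0.9, 0.6]
grip_width: 0.0917
1.4 [ 0.47306897 -0.22090254  0.17547497] (np.float64(313.296412038268), np.float64(226.8183459531386))
```

View pics/w1.png

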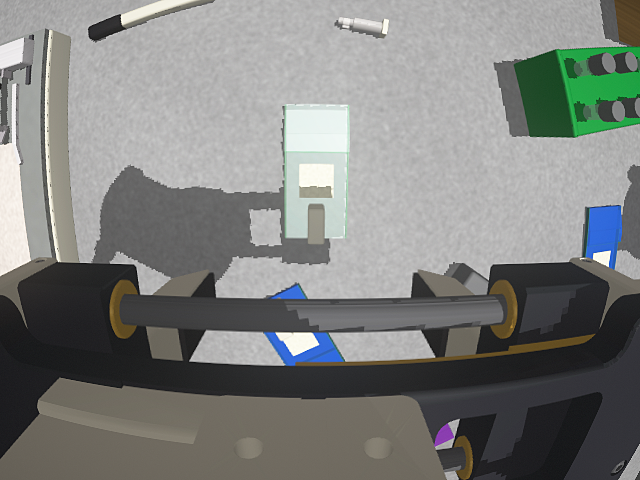

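Wrist view: plate centred at column ~316.5, front edge at row 105, rear edge at row 238, grip top at about (316.5, 227). The plate is aligned with the tool.

Run:
```python
from h import *
W,st=pickle.load(open("pics/w1.pkl","rb"));Rt=R.from_quat(st["eef_rot"]).as_matrix()
g=wz(W,st,(316.5,227),.037);a=wz(W,st,(317,105),.002);b=wz(W,st,(316,238),.005);l=wz(W,st,(284,220),.005)
print(g,a,b,l,np.linalg.norm(a-b),np.degrees(np.arctan2(*(a-b)[1::-1])))
print(np.degrees(np.arctan2(Rt[1,0],Rt[0,0])),"shift cm",Rt.T@(np.array([g[0],g[1],.018])-st["tcp_pos"])*100)
```

```text
[ 0.47347328 -0.22355697  0.037     ] [ 0.57429825 -0.23894782  0.002     ] [ 0.45637749 -0.22088242  0.005     ] [ 0.4770772  -0.19479011  0.005     ] 0.11933426181116477 -8.709963528045552
-8.29761729799822 shift cm [ 0.11898742  0.28461664 15.74676455]
```

```bash
python3 -m creep '0 0 0.007 0.1 0.28 4 -1; 0 0 0.007 0.1 0.28 8.5 -1; 0 0 0.007 0.1 0.28 12.5 -1; 0 0 0.007 0.1 0.28 15 -1; 0 0 0.007 0.1 0.28 16.4 -1; 0 0 0.007 0.1 0.28 16.4 -1; 0 0 0.007 0.1 0.28 16.4 0.3; 0 0 0.007 0.1 0.28 16.4 1; 0 0 0.007 0.1 0.28 16.4 1; 0 0 0.007 0.1 0.28 16.4 1; 0 0 0.007 0.1 0.28 16.4 1; 0 0 0.007 0.1 0.28 16.4 1'
```

```text
clock: 2.95
tcp_pos: [0.4732, -0.2243, 0.0121]
eef_rot: [0.997, -0.076, -0.001, -0.001]
wrist_force: [-0.6, 0.8, 0.1]
grip_width: 0.0362
```

```bash
python3 -m creep '0 0 0 0 0 0 1; 0 0 0 0 0 0 1; 0 0 0 0 0 0 1; 0 0 0 0 0 0 1; 0 0 0 0 0 0 1; 0 0 0 0 0 0 1'
```

```text
clock: 3.7
tcp_pos: [0.4731, -0.2243, 0.012]
eef_rot: [0.997, -0.076, -0.001, -0.001]
wrist_force: [-0.0, -0.0, -0.1]
grip_width: 0.0142
```

Grasped (opening 14.2 mm). Lift and carry it to just above the stage's open part.

```bash
python3 -m creep '0 0 0 0 0 -1.5 1; 0 0 0 0 0 -5 1; 0 0 0 -0.3 -2 -8.5 1; 0 0 0 -1 -5.5 -10.5 1; 0 0 0 -1.6 -10 -10.5 1; 0 0 0 -2.2 -15 -10.5 1; 0 0 0 -3 -20 -10.5 1; 0 0 0 -3.6 -25 -10.5 1; 0 0 0 -4.2 -29 -10 1; 0 0 0 -4.5 -32 -9 1; 0 0 0 -4.5 -32.9 -8 1; 0 0 0 -4.5 -32.9 -8 1'
python3 - <<'E'
from h import *
from workcell import env
W,st=shot(env,"w2");print(st["clock"],st["tcp_pos"],st["grip_width"],st["wrist_force"])
E
```

```text
clock: 5.2
tcp_pos: [0.4785, 0.1075, 0.0923]
eef_rot: [0.997, -0.076, -0.001, -0.0]
wrist_force: [0.2, -0.3, -1.0]
grip_width: 0.0137
5.2 [0.47854138 0.10754521 0.0922737 ] 0.013685964552782018 [ 0.20227215 -0.3255475  -1.04630731]
```

View pics/w2.png

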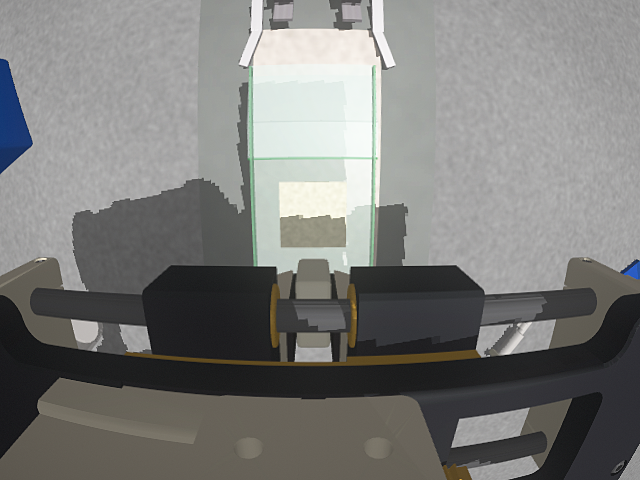

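Rails' flare tips at (244,67) and (391,68), straight starts near (258,33) and (378,31). Plate front edge spans columns 249–376 at row 66, and the clip lips are at the top edge near (283,18) and (349,18).

Run:
```python
from h import *
W,st=pickle.load(open("pics/w2.pkl","rb"));Rt=R.from_quat(st["eef_rot"]).as_matrix()
tl=lambda uv,z:(Rt.T@(wz(W,st,uv,z)-st["tcp_pos"])*1e3)[:2].round(1)
z=st["tcp_pos"][2]
for n,uv,h in(("tipL",(244,67),.05),("tipR",(391,68),.05),("strL",(258,33),.05),("strR",(378,31),.05),("stL@edge",(202,240),.045),("stR@edge",(435,240),.045),("stL far",(200,60),.045),("stR far",(438,60),.045),("plFL",(249,66),z-.009),("plFR",(376,66),z-.009),("ribL",(251,158),z-.002),("ribR",(377,158),z-.002),("paleL",(262,30),.045),("paleR",(375,30),.045),("lipL",(283,18),.053),("lipR",(349,18),.053)):
    print(n,tl(uv,h))
```

```text
tipL [110.3 -36.9]
tipR [110.   41.8]
strL [129.6 -29.5]
strR [131.  35.]
stL@edge [ 13.5 -65. ]
stR@edge [13.4 71.7]
stL far [117.6 -63.2]
stR far [118.2  70.5]
plFL [103.2 -28.5]
plFR [103.1  28. ]
ribL [ 61.3 -26.6]
ribR [61.3 27.4]
paleL [132.9 -28.1]
paleR [133.2  34.3]
lipL [136.8 -15.9]
lipR [136.9  19.1]
```

Tool-frame lateral offset is +3.0 mm, TCP at stage x ≈ -132, and the carriage offset looks like about +8 mm. Lower gently with the correction.

```bash
python3 -m creep '0 0 0 0 0.3 1 1; 0 0 0 0 0.3 2 1; 0 0 0 0 0.3 2.7 1; 0 0 0 0 0.3 3.1 1; 0 0 0 0 0.3 3.3 1; 0 0 0 0 0.3 3.4 1; 0 0 0 0 0.3 3.45 1; 0 0 0 0 0.3 3.5 1; 0 0 0 0 0.3 3.5 1'
```

```text
clock: 6.38
tcp_pos: [0.4783, 0.1041, 0.0577]
eef_rot: [0.997, -0.076, -0.001, -0.001]
wrist_force: [-0.4, -0.2, -1.3]
grip_width: 0.0136
```

```bash
python3 -m creep '0 0 0 0 0 0.05 1; 0 0 0 0 0 0.1 1; 0 0 0 0 0 0.1 1'
```

```text
clock: 6.75
tcp_pos: [0.4784, 0.1041, 0.057]
eef_rot: [0.997, -0.076, -0.001, -0.001]
wrist_force: [-1.7, 0.0, 4.1]
grip_width: 0.0138
```

On the stage. Slide in 30 mm, then look.

```bash
python3 -m creep '0 0 0 0.3 0 -0.02 1; 0 0 0 0.7 0 -0.02 1; 0 0 0 1.1 0 -0.02 1; 0 0 0 1.5 0 -0.02 1; 0 0 0 1.9 0 -0.02 1; 0 0 0 2.3 0 -0.02 1; 0 0 0 2.7 0 -0.02 1; 0 0 0 3 0 -0.02 1; 0 0 0 3 0 -0.02 1'
python3 - <<'E'
from h import *
from workcell import env
W,st=shot(env,"w3");cv2.imwrite("pics/w3c.png",cv2.resize(W["color"][:280,180:450],None,fx=2.2,fy=2.1));print(st["clock"],st["tcp_pos"],st["grip_width"],st["wrist_force"])
E
```

```text
clock: 7.88
tcp_pos: [0.5083, 0.0995, 0.0571]
eef_rot: [0.997, -0.076, -0.001, -0.001]
wrist_force: [0.6, 0.1, -0.9]
grip_width: 0.0134
7.875 [0.50825023 0.09952515 0.05714352] 0.013393406245262945 [ 0.64705415  0.05014302 -0.87501555]
```

View pics/w3c.png

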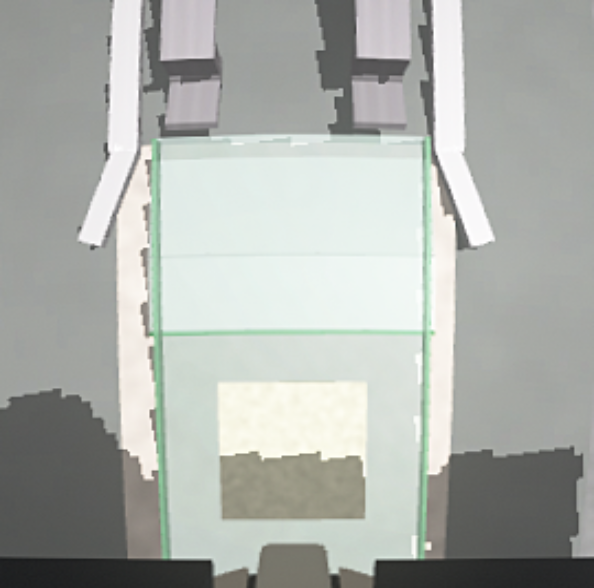

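Front edge sits about 1–1.5 mm short of the clip lips (crop row 140 vs 125). The plate is about 1 mm right of the rails' centre, which I'll correct. Offset ≈ +7 mm, so I expect the stop at ~58 mm of further travel and the snap at ~60–62. Slide 36 mm.

```bash
python3 -m creep '0 0 0 0.2 -0.1 0 1; 0 0 0 0.5 -0.1 0 1; 0 0 0 0.8 -0.1 0 1; 0 0 0 1.1 -0.1 0 1; 0 0 0 1.4 -0.1 0 1; 0 0 0 1.7 -0.1 0 1; 0 0 0 2 -0.1 0 1; 0 0 0 2.3 -0.1 0 1; 0 0 0 2.6 -0.1 0 1; 0 0 0 2.9 -0.1 0 1; 0 0 0 3.2 -0.1 0 1; 0 0 0 3.6 -0.1 0 1'
```

```text
clock: 9.43
tcp_pos: [0.5387, 0.0958, 0.0569]
eef_rot: [0.997, -0.076, -0.006, -0.0]
wrist_force: [-18.0, 2.4, 14.3]
grip_width: 0.0139
```

```bash
python3 -m creep '0 0 0 0 0 0 1; 0 0 0 0 0 0 1'; python3 -m creep '0 0 0 0.1 0 -0.03 1; 0 0 0 0.2 0 -0.03 1; 0 0 0 0.3 0 -0.03 1; 0 0 0 0.3 0 -0.03 1'
```

```text
clock: 9.68
tcp_pos: [0.5388, 0.0959, 0.057]
eef_rot: [0.997, -0.076, -0.006, -0.001]
wrist_force: [-1.0, 0.4, 1.4]
grip_width: 0.0133
clock: 10.18
tcp_pos: [0.5388, 0.0959, 0.057]
eef_rot: [0.997, -0.076, -0.01, -0.0]
wrist_force: [-12.4, 1.5, 6.6]
grip_width: 0.0135
```

The arm yields under the push and tips the nose down, so the plate drags on the stage. I'll add a counter-tilt and push on.

```bash
python3 -m creep '0 0.02 0 0.1 0 -0.03 1; 0 0.025 0 0.2 0 -0.03 1; 0 0.025 0 0.3 0 -0.03 1; 0 0.025 0 0.4 0 -0.03 1; 0 0.025 0 0.5 0 -0.03 1; 0 0.025 0 0.5 0 -0.03 1'
```

```text
clock: 10.92
tcp_pos: [0.5398, 0.0957, 0.0569]
eef_rot: [0.997, -0.076, -0.002, 0.001]
wrist_force: [-14.2, 2.5, 11.3]
grip_width: 0.0136
```

```bash
python3 -m creep '0 0.01 0 0.1 0 -0.08 1; 0 0.015 0 0.25 0 -0.12 1; 0 0.02 0 0.4 0 -0.15 1; 0 0.02 0 0.5 0 -0.17 1; 0 0.02 0 0.6 0 -0.18 1; 0 0.02 0 0.6 0 -0.18 1'
```

```text
clock: 11.68
tcp_pos: [0.5438, 0.0947, 0.0573]
eef_rot: [0.997, -0.076, 0.006, 0.002]
wrist_force: [-5.5, 0.8, -6.1]
grip_width: 0.014
```

```bash
python3 -m creep '0 -0.005 0 0.1 0 -0.02 1; 0 0 0 0.3 0 -0.06 1; 0 0.005 0 0.5 0 -0.09 1; 0 0.008 0 0.7 0 -0.1 1; 0 0.01 0 0.9 0 -0.12 1; 0 0.01 0 1.0 0 -0.12 1; 0 0.01 0 1.0 0 -0.12 1'
python3 - <<'E'
from h import *
from workcell import env
W,st=shot(env,"w4");cv2.imwrite("pics/w4c.png",cv2.resize(W["color"][:280,180:450],None,fx=2.2,fy=2.1));print(st["clock"],st["tcp_pos"],st["grip_width"],st["wrist_force"])
E
```

```text
clock: 12.55
tcp_pos: [0.5533, 0.093, 0.058]
eef_rot: [0.997, -0.076, 0.01, 0.002]
wrist_force: [-4.4, -0.3, -5.5]
grip_width: 0.0138
12.55 [0.55325353 0.093039   0.05800021] 0.013830606833619804 [-4.36967509 -0.31179097 -5.52731401]
```

View pics/w4c.png

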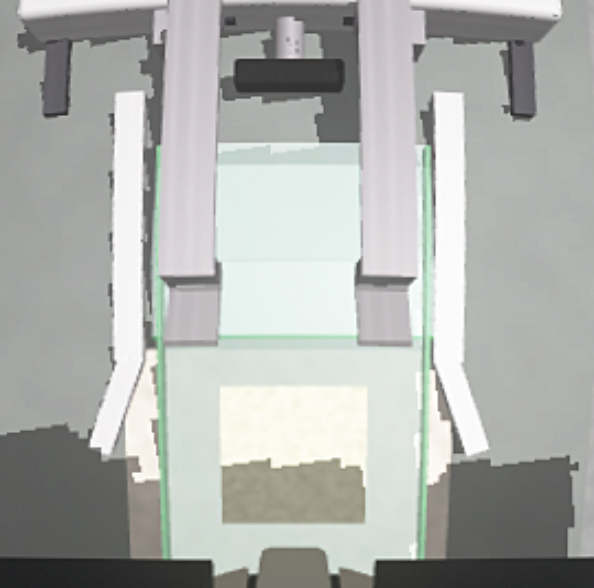

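The clips are on the rib's flat top (toes between rows 275–345). The stop's rubber face is at row 92 and the plate's front edge at row 142, leaving about 10–12 mm. Advance 8 mm, then small steps.

```bash
python3 -m creep '0 -0.01 0 0.1 0 0 1; 0 -0.01 0 0.25 0 0 1; 0 -0.01 0 0.4 0 -0.02 1; 0 -0.01 0 0.55 0 -0.04 1; 0 -0.01 0 0.7 0 -0.05 1; 0 -0.01 0 0.85 0 -0.05 1; 0 -0.01 0 0.9 0 -0.05 1; 0 -0.01 0 0.9 0 -0.05 1'
```

```text
clock: 13.6
tcp_pos: [0.5623, 0.0917, 0.0588]
eef_rot: [0.997, -0.076, 0.005, 0.002]
wrist_force: [-4.2, 0.7, -4.5]
grip_width: 0.0136
```

```bash
python3 -m creep '0 0 0 0.05 0 0 1; 0 0 0 0.1 0 -0.02 1; 0 0 0 0.15 0 -0.02 1; 0 0 0 0.2 0 -0.03 1; 0 0 0 0.2 0 -0.03 1'
```

```text
clock: 14.22
tcp_pos: [0.5643, 0.0914, 0.0591]
eef_rot: [0.997, -0.076, 0.005, 0.002]
wrist_force: [-3.7, 1.0, -6.3]
grip_width: 0.0139
```

```bash
python3 -m creep '0 -0.003 0 0 0 0.06 1; 0 -0.005 0 0.05 0 0.1 1; 0 -0.005 0 0.1 0 0.12 1; 0 -0.005 0 0.15 0 0.12 1; 0 -0.005 0 0.15 0 0.12 1'
```

```text
clock: 14.85
tcp_pos: [0.5653, 0.0913, 0.0586]
eef_rot: [0.997, -0.076, 0.002, 0.001]
wrist_force: [-8.9, 1.3, 0.9]
grip_width: 0.014
```

```bash
python3 -m creep '0 0 0 0.1 0 0 1; 0 0 0 0.2 0 0 1; 0 0 0 0.2 0 0 1; 0 0 0 0.2 0 0 1'
```

```text
clock: 15.35
tcp_pos: [0.5678, 0.091, 0.059]
eef_rot: [0.997, -0.076, 0.003, 0.001]
wrist_force: [-4.3, 0.5, -1.4]
grip_width: 0.0139
```

Travel was 2.5 mm and the force dropped, so possibly the snap. Look.

Run:
```python
from h import *
from workcell import env
W,st=shot(env,"w5");cv2.imwrite("pics/w5c.png",cv2.resize(W["color"][:230,220:410],None,fx=3,fy=2.6,interpolation=cv2.INTER_CUBIC));print(st["clock"],st["tcp_pos"],st["grip_width"],st["wrist_force"])
```

```text
15.35 [0.56776704 0.09099965 0.0590165 ] 0.013931747788407814 [-4.34488168  0.53907673 -1.40724211]
```

View pics/w5c.png

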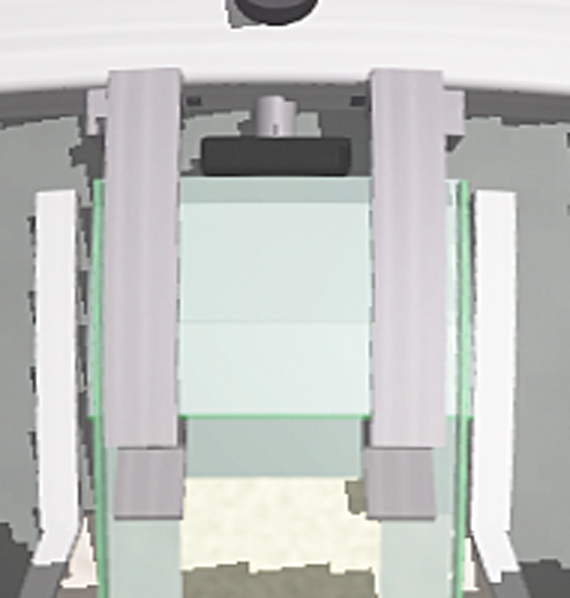

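Rib rear edge at row 415, with both clip lips and bends (row 447) now behind it. They sit equally about 2 mm further back than pure travel explains, which fits both clips having dropped. The front edge is against the stop (row ~176). I'll test with a small nudge while lowering the grip.

```bash
python3 -m creep '0 0 0 0.03 0 0.05 1; 0 0 0 0.06 0 0.08 1; 0 0 0 0.06 0 0.08 1'
```

```text
clock: 15.78
tcp_pos: [0.5677, 0.091, 0.0586]
eef_rot: [0.997, -0.076, 0.002, 0.001]
wrist_force: [-9.6, 0.3, 2.5]
grip_width: 0.0137
```

Run:
```python
from h import *
def go(n,x0,fx,fy,pts):
    W,st=pickle.load(open(f"pics/{n}.pkl","rb"));Rt=R.from_euler('z',-8.5,degrees=True).as_matrix()
    for k,(u,v,h) in pts.items():
        print(n,k,(Rt.T@(wz(W,st,(x0+u/fx,v/fy),h)-np.array([.6094,.0878,0])))[:2].round(4))
go("w4",180,2.2,2.1,dict(rubber=(289,92,.055),tab=(160,42,.055),front=(290,142,.047),rib=(290,338,.055),bend=(188,276,.055),lip=(188,345,.057),railend=(130,92,.05)))
go("w5",220,3,2.6,dict(rubber=(277,175,.055),tab=(97,134,.055),front=(277,179,.047),rib=(277,415,.055),bend=(145,447,.055),lip=(150,518,.057),railend=(57,190,.05)))
```

```text
w4 rubber [ 0.0557 -0.0028]
w4 tab [0.0682 0.023 ]
w4 front [ 0.0465 -0.003 ]
w4 rib [ 0.0034 -0.0028]
w4 bend [0.0166 0.0171]
w4 lip [0.0023 0.017 ]
w4 railend [0.0586 0.0299]
w5 rubber [ 0.0593 -0.0031]
w5 tab [0.0674 0.0229]
w5 front [ 0.0603 -0.0031]
w5 rib [ 0.0186 -0.0029]
w5 bend [0.0135 0.0162]
w5 lip [0.0017 0.0155]
w5 railend [0.0588 0.0298]
```

The stop has moved in about 3.6 mm from its free position, and the clip bends moved about 3 mm relative to the rails with no plate travel to account for it. That means snapped. Release and back off upward.

```bash
python3 -m creep '0 0 0 0 0 0 1; 0 0 0 0 0 0 0.6; 0 0 0 0 0 0 0; 0 0 0 0 0 0 -0.3; 0 0 0 0 0 0 -0.3; 0 0 0 0 0 0 -0.3; 0 0 0 0 0 0 -0.3; 0 0 0 0 0 0 -0.3'; python3 -m creep '0 0 0 0 0 -0.5 -0.3; 0 0 0 0 0 -1.5 -0.3; 0 0 0 0 0 -3 -0.3; 0 0 0 0 0 -5 -0.3; 0 0 0 0 0 -7 -0.3; 0 0 0 -1 0 -8 -0.3; 0 0 0 -1 0 -8 -0.3'
python3 - <<'E'
from h import *
from workcell import env
W,st=shot(env,"w6");cv2.imwrite("pics/w6c.png",cv2.resize(W["color"][:260,190:430],None,fx=2.5,fy=2.3,interpolation=cv2.INTER_CUBIC));print(st["clock"],st["tcp_pos"],st["grip_width"],st["wrist_force"])
f=env.grab_frame("scene");cv2.imwrite("pics/s6c.png",cv2.resize(f["color"][180:310,330:470],None,fx=4,fy=4,interpolation=cv2.INTER_CUBIC))
E
```

```text
clock: 16.77
tcp_pos: [0.5678, 0.091, 0.0586]
eef_rot: [0.997, -0.076, 0.002, 0.001]
wrist_force: [-0.4, 1.1, 0.8]
grip_width: 0.0595
clock: 17.65
tcp_pos: [0.557, 0.093, 0.1395]
eef_rot: [0.997, -0.076, 0.003, 0.001]
wrist_force: [0.2, -1.1, 0.1]
grip_width: 0.0596
17.65 [0.55698151 0.09301755 0.13954268] 0.05962655575060404 [ 0.2401859  -1.10368193  0.05567437]
```

View pics/w6c.png

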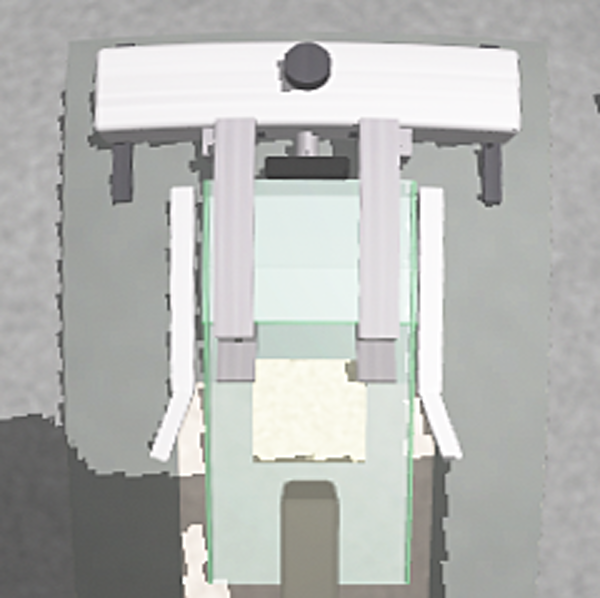

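View pics/s6c.png

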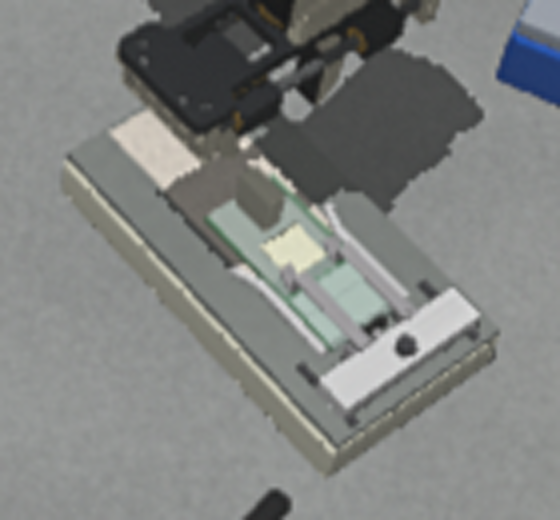

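Wrist view: both clips lie behind the rib (rib row 322, clip bends row 338), the front edge (~row 180) is against the stop, and the plate (columns 205–413) is centred in the rails. The scene view agrees and shows the gripper clear. I'll make a final stop-compression check and hand in.

```bash
python3 - <<'E'
from h import *
from workcell import env
W,st=pickle.load(open("pics/w6.pkl","rb"));Rt=R.from_euler('z',-8.5,degrees=True).as_matrix()
for k,(u,v,h) in dict(rubber=(307,179,.055),front=(309,181,.047),rib=(309,322,.055),bendL=(235,338,.052),bendR=(378,338,.052),railL=(194,189,.05),railR=(420,189,.05),plL=(205,320,.05),plR=(413,320,.05)).items():
    print(k,(Rt.T@(wz(W,st,(190+u/2.5,v/2.3),h)-np.array([.6094,.0878,0])))[:2].round(4))
E
python3 -m creep '0 0 0 0 0 0 -0.3; 0 0 0 0 0 0 -0.3; 0 0 0 0 0 0 -0.3; 0 0 0 0 0 0 -0.3'
python3 -c "
from workcell import env
print(env.hand_in())"
```

```text
rubber [ 0.0592 -0.0031]
front [ 0.0602 -0.0036]
rib [ 0.0182 -0.0034]
bendL [0.0139 0.0159]
bendR [ 0.0137 -0.0214]
railL [0.0578 0.0267]
railR [ 0.0576 -0.0328]
plL [0.0192 0.024 ]
plR [ 0.019  -0.0309]
clock: 18.25
tcp_pos: [0.557, 0.0928, 0.1381]
eef_rot: [0.997, -0.076, 0.002, 0.001]
wrist_force: [0.0, 0.2, 1.1]
grip_width: 0.0598
the job is handed in; nothing more can be done
None
```

I gripped the plate by its white grip, laid it on the stage's open front end and slid it under both clips against the sprung stop. I then let go, backed the gripper off and handed the job in at 18.3 s. The hand-in gives no verdict.

- **Clips:** the last wrist picture shows both clip bends about 4 mm behind the rib's rear edge, level with each other. I did not measure the clip angles. I take them as snapped down because the push force dipped and the bends shifted.
- **End stop:** it reads about 3.5 mm pressed in compared with its free position in an earlier picture. The picture measurement is good to about 1 mm.
- **Plate position:** it is within about 1 mm of the midline between the rails and was not moved by the release. My first estimate of the stage's centre line was about 3 mm off, so I judged centring by the rails instead.
- **Gripper and other objects:** the gripper is well clear, with wrist force near zero. I noticed no contact with the other things on the bench, but did not re-measure where they are.

**Problems on the way:**
- Partway up the slope the arm gave way and tipped the nose down, so the plate stuck with up to 18 N of push. I cured that with a small counter-tilt and a slight lift.
- My early guesses of how far along the stage the clip carriage was clamped disagreed: 7–9 mm from the clip lips and about 4 mm from the stop. I went by the push force and the pictures instead.

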